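# Release the ratchet jaw of a circuit-board holder

## Task

The circuit board in the bench holder is finished: let it loose. Press the pawl's thumb post over towards the board, feeling for the moment the pawl gives way and comes off the ratchet wheel, so that the jaw is not run noticeably tighter onto the board, then let the jaw back until its pad stands about 20 mm off the board's edge, held there by the pawl in the wheel again. The board stays lying on its pillars, and the other things on the bench are left alone.

Things in the scene. Friction and masses are not known exactly. Their poses are not given: they have to be found in the camera images.
- holder: Bench holder for circuit boards, fixed to the bench: plate 365 x 140 mm, end blocks 42 mm high, two steel rods along it. Origin: bench level, on the long centre line, 215 mm from the rear end (black spring drum), 150 mm from the front end. x runs along the rods from the jaw towards the board, z up, y to the side where the pawl's pivot is
- thumb_post (a point): Steel thumb post of the pawl: upright round pin, 10 mm thick, from 49 to 88 mm above the bench; the point is on its axis, at its top. Free room above 55 mm height: 80 mm behind it (holder -x), 30 mm beside it, 30 mm ahead. Pushed along holder +x it moves 2 mm on the carriage to the pawl's stop; the pawl's spring pushes it back with 2 to 2.5 N. A fingertip from above, behind it, pushes it well
- jaw_block (a point): Jaw carriage, a dark grey block on the rods, 134 x 124 mm, 40 mm high, with an upright front plate; the point: top middle of the plate's front, 70 mm above the bench. In holder axes its x is about -8 mm at the start; past -6.8 mm the jaw has been run too tight. A constant spring pulls the carriage back with 5.5 N; it can go back 45 mm. On it: ratchet wheel (30 teeth, 59 mm, knob on top) and pawl
- pad_face (a point): Centre of the front face of the black sprung pad on the carriage (72 x 18 mm, 60 mm above the bench), which presses on the board's edge at the start with 2 to 18 N, differently each time, and 2.5 N more per mm of carriage travel. The loaded teeth hold the pawl: it slips off at 6 to 18 N on the post, the more the pad presses; then post and jaw yield softly, 2 to 3 N per mm, where before it was stiff
- board: Green circuit board, 96 mm (x) x 84 mm (y) x 2.4 mm, with components, lying 58 mm above the bench on four pillars, between the pad and a black stop bar. Origin: centre of its underside; x as the holder's: its edge at the pad is at x = -48 mm. With the pawl off, draw back at 10 to 20 mm/s: jaw and post follow the finger with 4 to 5 N once the pad is off. Let go: the pawl drops in within one tooth, 5.9 mm
- spool: Bystander: light grey solder reel standing on the bench, 54 mm across, 46 mm high; origin at the centre of its underside
- flux_bottle: Bystander: small white bottle with a black cap, 40 mm across, 90 mm high; origin at the centre of its underside
- screwdriver: Bystander: screwdriver, 170 mm long, lying on the bench; origin under its middle, x along it to the tip
Mind the look-alikes: they are no part of the job. What is meant by the board is not orange or white, and is the larger of those in its own colour.

How it is judged:
By the outcome, as a careful person would: the job done as asked, in the order asked, and still so for the second after the job is handed in, with the robot touching nothing.
It also fails if it takes over 51 s, if anything falls off the work surface, if the arm or the gripper's body presses on something with over 40 N, if the wrist force passes 120 N, or if a joint passes its speed limit or range.

## Robot

A 6-joint arm with a two-finger parallel gripper is mounted at the origin on the work surface. World frame = base frame: x ahead of the robot, y to its left, z up, the work surface at z = 0. Lengths are in m, angles in degrees, forces in N, time in s.
With the tool pointing down it reaches from about 0.25 to 0.725 m from the base axis. Payload 9.7 kg.
Tool frame: the origin (TCP) lies at the very end of the fingers, on their centre line; the grasp point (between the pads) lies 19 mm behind it; z points along the fingers, y is the line along which they close (so a half turn about z gives the same grasp; the last joint's range is limited). The gripper opens to 85 mm and grips with 20 to 120 N. Pads are 22 mm wide; open, the fingers measure 114 mm over their backs; the gripper's body (76 mm by 85 mm) begins 54 mm behind the grasp point. The pads swing forward as they close: fully open they stand 13 mm farther back than shut.
Start: joints at [74.771, 4.979, 10.078, 95.1, 0, 90], TCP at [0.144, 0.531, 0.194] pointing down, gripper open.
Joint ranges: [-179.16, 179.16], [-48.56, 103.87], [-65.8, 70.77], [-126.05, 130.52], [-82.76, 87.17], [-180, 180]. Speed limits (degrees/s): [127.2, 127.2, 147.25, 180, 180, 180].

## Interface

Orientations are given as [roll, pitch, yaw] about the fixed x, y, z axes, in that order (R = Rz(yaw) Ry(pitch) Rx(roll)).
In Python, from workcell import telemetry, optics, workorder gives the robot as it stands.
- The arm moves only by the shell command python3 -m handwheel 'ROWS' [FORCE]. ROWS is JSON, a list of rows, each an object of numbers: "tx", "ty", "tz": the shift along the tool's x, y, z in m; "ax", "ay", "az": the turn, a rotation vector about the tool's x, y, z in degrees; "jaw": the gripper command: -1 is shut, 1 is fully open, values between are in proportion. A call has exactly 10 rows; each row shifts and turns the commanded pose from where the row before left it, along the tool's axes as they then stand; what a row does not reach is not made up. A row lasts 1/8 s, in which the tool goes at most 62.5 mm and 10.7 degrees, less where a joint would pass 70% of its speed; a pose out of reach is approached as far as the arm can. A call is refused whole if a number of a shift passes 0.0625 or a number of a turn 10.7, either way. A call with a gripper value outside its range is refused whole. The fingers move at their own pace and stop on an object; FORCE is the grip in N (left out, the last holds). Time passes only in rows, so rows that do not move let the fingers close, or fill a call up. It gives the time, the measured TCP pose, the force, the opening and the grip force at its end, in the units of the state.
- telemetry.get_obs(): the state, without advancing time (a new reading comes with each control period).
- optics.camera(name): name is "side" or "top"; returns a dict with "color" (480x640x3 uint8, red, green, blue), "K" (3x3 intrinsics, pixels), "k1" (the pictures are not rectified: a ray, as slopes to the right and down, at radius r is drawn at 1 + k1 r^2 times it, then the intrinsics apply), "extrinsics" (4x4, takes a point from camera to world coordinates). Camera axes: x right, y down, z forward; pixel columns grow to the right and rows downward; lengths in m; the calibration is good to about 2 mm. A picture is of the moment at which its call begins. There is no depth.
- workorder.job_done(): hands the job in; it is judged then, once.
The state is a dict: "time": time; "q": joint angles; "qd": joint speeds; "joint_efforts": joint torques, N m; "ee_pos": TCP position; "tcp_rot": TCP orientation; "wrist_force": force on the tool from outside, world axes, zero at the start; "torque": the same for the moment, N m; "opening": finger opening in m; "grasp_force": force on a finger pad.
Only numpy, scipy, OpenCV 4.12 (cv2) and the standard library are available. Lean on these libraries where they do the work, as an engineer would, in place of code of your own. Each camera call takes 0.05 s, during which the arm holds its last target. There are 200 camera calls.

## Working session

There is one attempt and no reset: what is moved stays moved. The work goes in short steps, Python scripts to look and compute and a shell command to move; the robot and the scene stay as the last step left them, time stands still between calls to the robot, and variables do not carry over. Pictures are saved under pics/ and viewed, at most 10 in all, crops included, and the job is handed in when it is done.

```bash
mkdir -p pics; cat > h.py <<'E'
import numpy as np, cv2
from workcell import telemetry, optics, workorder
def cam(n):
    c=optics.camera(n); c={k:(np.array(v) if k!='k1' else v) for k,v in c.items()}; return c
def ray(c,u,v):
    K=c['K']; D=np.array([c['k1'],0,0,0,0],float)
    p=cv2.undistortPoints(np.array([[[u,v]]],float),K,D,None,None,None)[0,0] if False else cv2.undistortPointsIter(np.array([[[u,v]]],float),K,D,np.eye(3),np.eye(3),(3,50,1e-10))[0,0]
    T=c['extrinsics']; return T[:3,3],T[:3,:3]@np.array([p[0],p[1],1])
def onplane(c,u,v,z):
    o,d=ray(c,u,v); return o+d*(z-o[2])/d[2]
def proj(c,P):
    T=np.linalg.inv(c['extrinsics']); p=T[:3,:3]@np.array(P)+T[:3,3]
    x,y=p[:2]/p[2]; s=1+c['k1']*(x*x+y*y); return c['K'][0,0]*x*s+c['K'][0,2],c['K'][1,1]*y*s+c['K'][1,2]
E
python3 - <<'E'
from h import *
for n in('side','top'):
    c=cam(n); cv2.imwrite(f'pics/{n}0.png',c['color'][:,:,::-1]); print(n,c['K'].tolist(),c['k1'],c['extrinsics'].round(3).tolist())
o=telemetry.get_obs(); print(o)
E
```

```text
side [[448.2804729094749, 0.0, 314.6430815644312], [0.0, 448.2804729094749, 244.2127866970911], [0.0, 0.0, 1.0]] 0.03910469603446144 [[-0.957, -0.162, 0.242, 0.339], [-0.291, 0.518, -0.804, 0.699], [0.005, -0.84, -0.543, 0.548], [0.0, 0.0, 0.0, 1.0]]
top [[502.77063917062503, 0.0, 321.1782407430221], [0.0, 502.77063917062503, 230.14904663742982], [0.0, 0.0, 1.0]] -0.016479594549475403 [[0.024, -0.988, 0.152, 0.36], [-1.0, -0.023, 0.013, -0.024], [-0.009, -0.152, -0.988, 1.168], [0.0, 0.0, 0.0, 1.0]]
{'time': 0.1, 'q': array([7.47701010e+01, 5.00810832e+00, 1.00393021e+01, 9.50999826e+01,
       9.15359520e-05, 8.99988918e+01]), 'qd': array([-0.10254154, -0.06790219,  0.13524694, -0.02355775, -0.08861997,
       -0.08535562]), 'joint_efforts': array([-1.10513060e-04, -5.21559656e+01,  4.65653980e+01,  1.60887802e-02,
        5.98277848e-05,  5.56806697e-06]), 'ee_pos': array([0.14441437, 0.53044098, 0.19325522]), 'tcp_rot': array([-1.79931211e+02, -9.28664008e-05,  1.64771209e+02]), 'wrist_force': array([-0.36783958, -0.34709718,  0.97732114]), 'torque': array([ 0.01948382, -0.02465716,  0.03304293]), 'grasp_force': 0.0, 'opening': 0.0853133830663649}
```

View pics/top0.png

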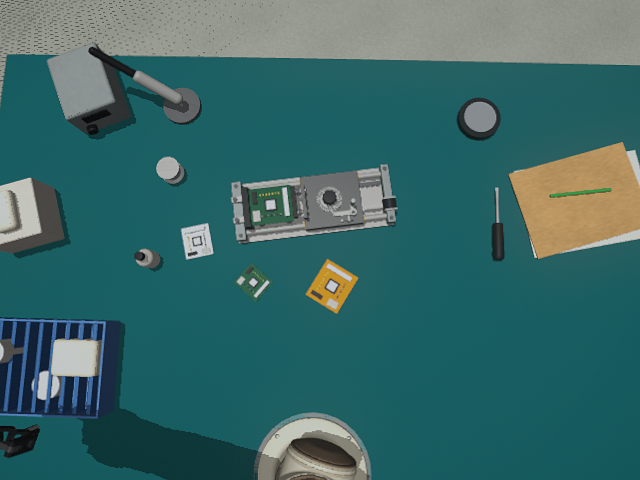

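View pics/side0.png

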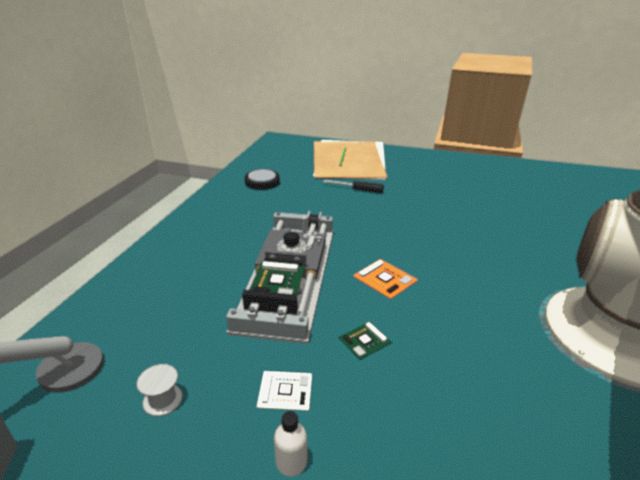

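Top: the green board in the holder is at (271,206), with its jaw to the right and the drum at (390,203). The look-alikes are a small green board at (253,282), an orange one at (332,286) and a white one at (197,241). The holder's board is the larger green one. Next I'll crop in on the pawl.

```bash
python3 - <<'E'
from h import *
a=cv2.imread('pics/top0.png')[155:250,225:405]; b=cv2.imread('pics/side0.png')[205:340,220:345]
a=cv2.resize(a,None,fx=4.4,fy=4.4,interpolation=cv2.INTER_CUBIC); b=cv2.resize(b,None,fx=4.4,fy=4.4,interpolation=cv2.INTER_CUBIC)
cv2.imwrite('pics/topc.png',a);cv2.imwrite('pics/sidec.png',b)
E
```

```text
(no output)
```

View pics/topc.png

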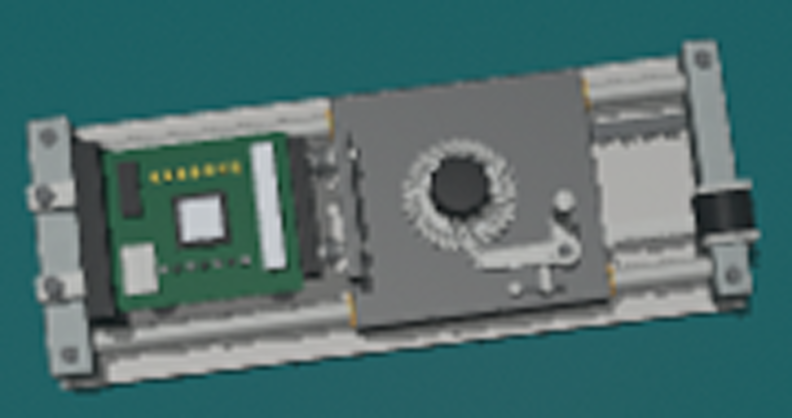

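View pics/sidec.png

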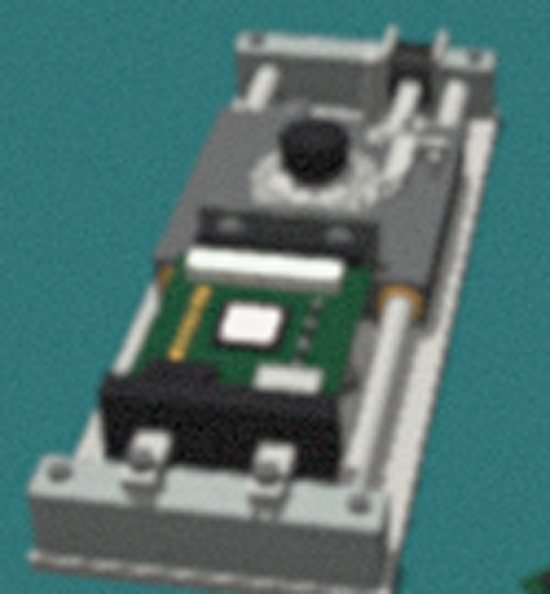

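The thumb post is the round bright head at crop (564,200), which is top pixel (353,200.5). In the side view it is the upright with its top near (312.5,225.5). The end-block screws give the holder axis.

```bash
python3 - <<'E'
from h import *
t=cam('top'); s=cam('side')
f=lambda u,v:(225+(u+.5)/4.4-.5,155+(v+.5)/4.4-.5)
P=[onplane(t,*f(*p),.042) for p in [(48,135),(68,353),(703,58),(733,275)]]
for p in P: print(p.round(4))
F=(P[0]+P[1])/2;R=(P[2]+P[3])/2; d=(F-R)[:2]; print('len',np.linalg.norm(d)); ex=d/np.linalg.norm(d)
print('yaw',np.degrees(np.arctan2(ex[1],ex[0])), 'yaw2',[np.degrees(np.arctan2(*(P[i]-P[i+1])[:2][::-1])) for i in(0,2)])
ey=np.array([-ex[1],ex[0]])
O=F[:2]-ex*.139; O2=R[:2]+ex*.204; print('O',O,O2)
p=onplane(t,*f(564,200),.088); print('post',p, 'in holder',ex@(p[:2]-O),ey@(p[:2]-O))
for z in(.049,.088): print('side proj',z,(np.array(proj(s,[*p[:2],z]))-[220,205])*4.4)
# triangulate
us,vs=220+407.5/4.4-.5,205+90/4.4-.5
o1,d1=ray(t,*f(564,200));o2,d2=ray(s,us,vs)
A=np.c_[d1,-d2]; x=np.linalg.lstsq(A,o2-o1,rcond=None)[0]; print(o1+d1*x[0],o2+d2*x[1])
# other landmarks: board edge near pad, plate
for n,q,z in [('padface',(303,208),.06),('plate front top',(350,215),.07),('post',(564,200),.088),('carriage rear',(597,185),.05),('board far',(108,228),.060)]:
    g=onplane(t,*f(*q),z)[:2]-O; print(n,(ex@g).round(4),(ey@g).round(4))
E
```

```text
[0.6335 0.1907 0.042 ]
[0.5186 0.1745 0.042 ]
[ 0.6825 -0.1514  0.042 ]
[ 0.5672 -0.1674  0.042 ]
len 0.34544441560196626
yaw 98.12158556326773 yaw2 [np.float64(8.004082329669645), np.float64(7.923459898440258)]
O [0.59571371 0.04496875] [0.59605904 0.04254886]
post [ 0.59481592 -0.07732083  0.088     ] in holder -0.12093624397799832 0.018165144997699237
side proj 0.049 [372.32479356 122.2519785 ]
side proj 0.088 [371.71773059  52.10339963]
[ 0.598146   -0.07808468  0.07266819] [ 0.57937698 -0.08146182  0.06875981]
padface 0.0098 0.0006
plate front top -0.0138 0.0092
post -0.1209 0.0182
carriage rear -0.1419 0.0044
board far 0.11 -0.0009
```

```bash
python3 - <<'E'
from h import *
ims={}
for n in('side','top'): ims[n]=np.mean([cam(n)['color'].astype(float) for _ in range(10)],axis=0).astype(np.uint8)[:,:,::-1]; cv2.imwrite(f'pics/{n}avg.png',ims[n])
a=cv2.resize(ims['side'][205:265,285:335],None,fx=9,fy=9,interpolation=cv2.INTER_CUBIC)
b=cv2.resize(ims['top'][185:235,325:365],None,fx=9,fy=9,interpolation=cv2.INTER_CUBIC)
b=cv2.copyMakeBorder(b,0,90,0,0,cv2.BORDER_CONSTANT)
o=np.clip(np.hstack([a[:540],b[:540]]).astype(float)*1.2,0,255); cv2.imwrite('pics/both.png',o); print(o.shape)
E
```

```text
(540, 810, 3)[ WARN:0@14.596] global loadsave.cpp:1063 imwrite_ Unsupported depth image for selected encoder is fallbacked to CV_8U.
```

View pics/both.png

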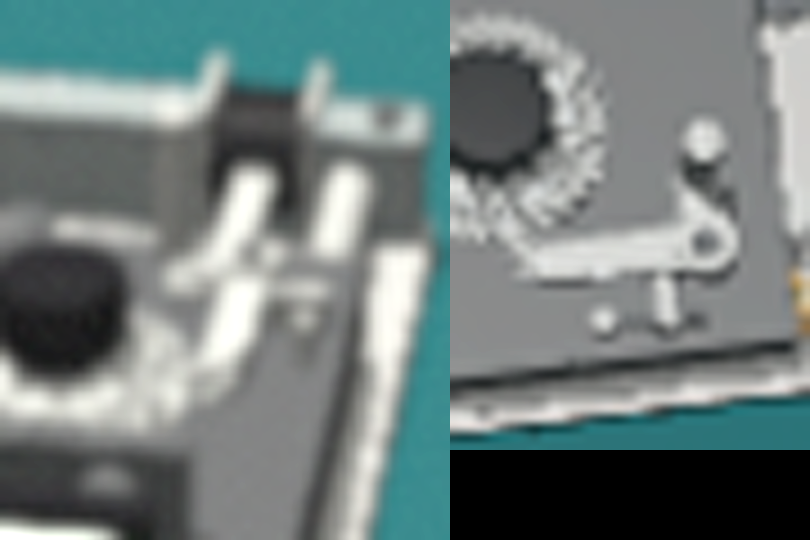

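The side view shows the post as a grey upright at crop x≈180, y 105–250. That agrees with projecting the top view's post head, so the post is at about (0.595,-0.0785), with holder +x at yaw 98.1°. I'll move towards a point behind it with the gripper shut.

```bash
python3 -m handwheel '[{"tx":-0.0468,"ty":-0.0384,"jaw":-1},{"tx":-0.0468,"ty":-0.0384,"jaw":-1},{"tx":-0.0468,"ty":-0.0384,"jaw":-1},{"tx":-0.0468,"ty":-0.0384,"jaw":-1},{"tx":-0.0468,"ty":-0.0384,"jaw":-1},{"tx":-0.0468,"ty":-0.0384,"jaw":-1},{"tx":-0.0468,"ty":-0.0384,"jaw":-1},{"tx":-0.0468,"ty":-0.0384,"jaw":-1},{"tx":-0.0468,"ty":-0.0384,"jaw":-1},{"tx":-0.0468,"ty":-0.0384,"jaw":-1}]' 40
```

```text
$[0]: bad value
```

```bash
python3 -m handwheel '[{"az":9.5,"jaw":-1},{"az":9.5,"jaw":-1},{"az":9.5,"jaw":-1},{"az":9.5,"jaw":-1},{"az":9.5,"jaw":-1},{"az":9.5,"jaw":-1},{"az":9.7,"jaw":-1},{"jaw":-1},{"jaw":-1},{"jaw":-1}]'
```

```text
$[0]: bad value
```

```bash
python3 -m handwheel '[{"tx":-0.0468,"ty":-0.0384,"tz":0,"ax":0,"ay":0,"az":0,"jaw":-1},{"tx":-0.0468,"ty":-0.0384,"tz":0,"ax":0,"ay":0,"az":0,"jaw":-1},{"tx":-0.0468,"ty":-0.0384,"tz":0,"ax":0,"ay":0,"az":0,"jaw":-1},{"tx":-0.0468,"ty":-0.0384,"tz":0,"ax":0,"ay":0,"az":0,"jaw":-1},{"tx":-0.0468,"ty":-0.0384,"tz":0,"ax":0,"ay":0,"az":0,"jaw":-1},{"tx":-0.0468,"ty":-0.0384,"tz":0,"ax":0,"ay":0,"az":0,"jaw":-1},{"tx":-0.0468,"ty":-0.0384,"tz":0,"ax":0,"ay":0,"az":0,"jaw":-1},{"tx":-0.0468,"ty":-0.0384,"tz":0,"ax":0,"ay":0,"az":0,"jaw":-1},{"tx":-0.0468,"ty":-0.0384,"tz":0,"ax":0,"ay":0,"az":0,"jaw":-1},{"tx":-0.0468,"ty":-0.0384,"tz":0,"ax":0,"ay":0,"az":0,"jaw":-1}]' 40
```

```text
time: 2.45
ee_pos: [0.4961, 0.0353, 0.1941]
tcp_rot: [180.0, 0.0, 164.8]
wrist_force: [1.6, 2.1, -0.0]
opening: -0.0002
grasp_force: 0.0
```

```bash
python3 -m handwheel '[{"tx":-0.0468,"ty":-0.0384,"tz":0,"ax":0,"ay":0,"az":0,"jaw":-1},{"tx":-0.0468,"ty":-0.0384,"tz":0,"ax":0,"ay":0,"az":0,"jaw":-1},{"tx":-0.0468,"ty":-0.0384,"tz":0,"ax":0,"ay":0,"az":0,"jaw":-1},{"tx":0,"ty":0,"tz":0.01,"ax":0,"ay":0,"az":9.5,"jaw":-1},{"tx":0,"ty":0,"tz":0.01,"ax":0,"ay":0,"az":9.5,"jaw":-1},{"tx":0,"ty":0,"tz":0.01,"ax":0,"ay":0,"az":9.5,"jaw":-1},{"tx":0,"ty":0,"tz":0.01,"ax":0,"ay":0,"az":9.5,"jaw":-1},{"tx":0,"ty":0,"tz":0.01,"ax":0,"ay":0,"az":9.5,"jaw":-1},{"tx":0,"ty":0,"tz":0.01,"ax":0,"ay":0,"az":9.5,"jaw":-1},{"tx":0,"ty":0,"tz":0.01,"ax":0,"ay":0,"az":9.7,"jaw":-1}]'; python3 - <<'E'
from h import *
c=cam('top'); s=cam('side')
a=cv2.resize(c['color'][150:250,260:400],None,fx=4,fy=4,interpolation=cv2.INTER_CUBIC)
b=cv2.resize(s['color'][150:300,250:340],None,fx=400/150,fy=400/150,interpolation=cv2.INTER_CUBIC)
cv2.imwrite('pics/pre.png',np.hstack([a,b])[:,:,::-1]); o=telemetry.get_obs(); print(o['ee_pos'],o['tcp_rot'],o['wrist_force'])
E
```

```text
time: 3.7
ee_pos: [0.6004, -0.1108, 0.1235]
tcp_rot: [-180.0, -0.0, 97.8]
wrist_force: [-0.1, -0.2, -0.2]
opening: -0.0002
grasp_force: 0.0
[ 0.59982741 -0.11070281  0.12266475] [-1.79897072e+02 -3.28438257e-02  9.79589380e+01] [ 0.41294535 -1.30586105  0.25621623]
```

View pics/pre.png

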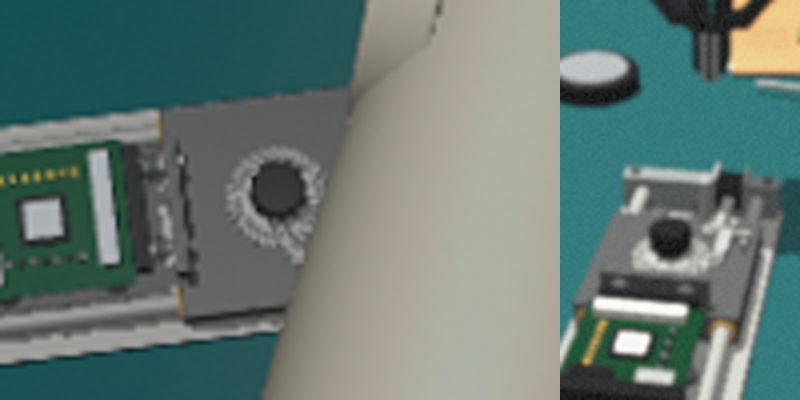

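The picture shows the arm hiding the post from above. In the side view the shut fingers hang above and behind the wheel at (710,75), in line with the post. I'll lower them to z≈0.063.

```bash
python3 -m handwheel '[{"tx":0,"ty":0,"tz":0.012,"ax":0,"ay":0,"az":0,"jaw":-1},{"tx":0,"ty":0,"tz":0.012,"ax":0,"ay":0,"az":0,"jaw":-1},{"tx":0,"ty":0,"tz":0.012,"ax":0,"ay":0,"az":0,"jaw":-1},{"tx":0,"ty":0,"tz":0.012,"ax":0,"ay":0,"az":0,"jaw":-1},{"tx":0,"ty":0,"tz":0.012,"ax":0,"ay":0,"az":0,"jaw":-1},{"tx":0.002,"ty":0,"tz":0,"ax":0,"ay":0,"az":0,"jaw":-1},{"tx":0.002,"ty":0,"tz":0,"ax":0,"ay":0,"az":0,"jaw":-1},{"tx":0.002,"ty":0,"tz":0,"ax":0,"ay":0,"az":0,"jaw":-1},{"tx":0,"ty":0,"tz":0,"ax":0,"ay":0,"az":0,"jaw":-1},{"tx":0,"ty":0,"tz":0,"ax":0,"ay":0,"az":0,"jaw":-1}]'; python3 - <<'E'
from h import *
ex=np.array([-.1412,.99])
for i in range(4):
    cam('side'); o=telemetry.get_obs(); print(o['ee_pos'].round(5),o['wrist_force'].round(2),ex@o['wrist_force'][:2])
E
```

```text
time: 5.05
ee_pos: [0.5997, -0.1049, 0.0641]
tcp_rot: [180.0, 0.0, 98.1]
wrist_force: [0.5, -0.3, 0.6]
opening: 0.0003
grasp_force: 0.0
[ 0.59961 -0.10488  0.06405] [ 0.89 -0.09 -0.5 ] -0.21888380797063545
[ 0.5996  -0.10489  0.06397] [0.05 0.33 0.24] 0.323875435157719
[ 0.59957 -0.10494  0.06392] [ 0.34  0.62 -0.49] 0.5701657017614172
[ 0.59952 -0.10491  0.0639 ] [0.42 0.44 0.22] 0.37384087164177054
```

```bash
python3 -m handwheel '[{"tx":0.001,"ty":0,"tz":0,"ax":0,"ay":0,"az":0,"jaw":-1},{"tx":0.001,"ty":0,"tz":0,"ax":0,"ay":0,"az":0,"jaw":-1},{"tx":0.001,"ty":0,"tz":0,"ax":0,"ay":0,"az":0,"jaw":-1},{"tx":0.001,"ty":0,"tz":0,"ax":0,"ay":0,"az":0,"jaw":-1},{"tx":0.001,"ty":0,"tz":0,"ax":0,"ay":0,"az":0,"jaw":-1},{"tx":0.0005,"ty":0,"tz":0,"ax":0,"ay":0,"az":0,"jaw":-1},{"tx":0.0005,"ty":0,"tz":0,"ax":0,"ay":0,"az":0,"jaw":-1},{"tx":0.0005,"ty":0,"tz":0,"ax":0,"ay":0,"az":0,"jaw":-1},{"tx":0.0005,"ty":0,"tz":0,"ax":0,"ay":0,"az":0,"jaw":-1},{"tx":0,"ty":0,"tz":0,"ax":0,"ay":0,"az":0,"jaw":-1}]'
cat > f.py <<'E'
from h import *
ex=np.array([-.1412,.99])
o=telemetry.get_obs(); print('s=%.2f mm F=%.2f z=%.4f q=%s t=%.2f'%(1000*(ex@(o['ee_pos'][:2]-[.5948,-.0773])),-ex@o['wrist_force'][:2],o['ee_pos'][2],o['joint_efforts'].round(2),o['time']))
E
python3 f.py
```

```text
time: 6.5
ee_pos: [0.5985, -0.0979, 0.0639]
tcp_rot: [180.0, 0.0, 98.1]
wrist_force: [0.1, -0.2, 0.5]
opening: 0.0002
grasp_force: 0.0
s=-20.93 mm F=0.20 z=0.0639 q=[ 3.000e-02 -6.026e+01  4.692e+01  0.000e+00  0.000e+00  1.000e-02] t=6.50
```

```bash
python3 -m handwheel '[{"tx":0.0003,"ty":0,"tz":0,"ax":0,"ay":0,"az":0,"jaw":-1},{"tx":0.0003,"ty":0,"tz":0,"ax":0,"ay":0,"az":0,"jaw":-1},{"tx":0.0003,"ty":0,"tz":0,"ax":0,"ay":0,"az":0,"jaw":-1},{"tx":0.0003,"ty":0,"tz":0,"ax":0,"ay":0,"az":0,"jaw":-1},{"tx":0.0003,"ty":0,"tz":0,"ax":0,"ay":0,"az":0,"jaw":-1},{"tx":0.0003,"ty":0,"tz":0,"ax":0,"ay":0,"az":0,"jaw":-1},{"tx":0.0003,"ty":0,"tz":0,"ax":0,"ay":0,"az":0,"jaw":-1},{"tx":0.0003,"ty":0,"tz":0,"ax":0,"ay":0,"az":0,"jaw":-1},{"tx":0.0003,"ty":0,"tz":0,"ax":0,"ay":0,"az":0,"jaw":-1},{"tx":0,"ty":0,"tz":0,"ax":0,"ay":0,"az":0,"jaw":-1}]'
python3 f.py
```

```text
time: 7.75
ee_pos: [0.5982, -0.0952, 0.0639]
tcp_rot: [-180.0, 0.0, 98.1]
wrist_force: [0.1, -0.3, 0.1]
opening: 0.0003
grasp_force: 0.0
s=-18.24 mm F=0.34 z=0.0639 q=[ 2.000e-02 -6.014e+01  4.693e+01  0.000e+00  0.000e+00  0.000e+00] t=7.75
```

```bash
python3 -m handwheel '[{"tx":0.0002,"ty":0,"tz":0,"ax":0,"ay":0,"az":0,"jaw":-1},{"tx":0.0002,"ty":0,"tz":0,"ax":0,"ay":0,"az":0,"jaw":-1},{"tx":0.0002,"ty":0,"tz":0,"ax":0,"ay":0,"az":0,"jaw":-1},{"tx":0.0002,"ty":0,"tz":0,"ax":0,"ay":0,"az":0,"jaw":-1},{"tx":0.0002,"ty":0,"tz":0,"ax":0,"ay":0,"az":0,"jaw":-1},{"tx":0.0002,"ty":0,"tz":0,"ax":0,"ay":0,"az":0,"jaw":-1},{"tx":0.0002,"ty":0,"tz":0,"ax":0,"ay":0,"az":0,"jaw":-1},{"tx":0.0002,"ty":0,"tz":0,"ax":0,"ay":0,"az":0,"jaw":-1},{"tx":0.0002,"ty":0,"tz":0,"ax":0,"ay":0,"az":0,"jaw":-1},{"tx":0,"ty":0,"tz":0,"ax":0,"ay":0,"az":0,"jaw":-1}]'
python3 f.py
```

```text
time: 9.0
ee_pos: [0.5979, -0.0935, 0.0639]
tcp_rot: [-180.0, -0.0, 98.1]
wrist_force: [-0.1, 0.6, 0.3]
opening: -0.0001
grasp_force: 0.0
s=-16.44 mm F=-0.66 z=0.0639 q=[ 1.000e-02 -6.006e+01  4.693e+01  0.000e+00  0.000e+00  0.000e+00] t=9.00
```

```bash
python3 -m handwheel '[{"tx":0.0002,"ty":0,"tz":0,"ax":0,"ay":0,"az":0,"jaw":-1},{"tx":0.0002,"ty":0,"tz":0,"ax":0,"ay":0,"az":0,"jaw":-1},{"tx":0.0002,"ty":0,"tz":0,"ax":0,"ay":0,"az":0,"jaw":-1},{"tx":0.0002,"ty":0,"tz":0,"ax":0,"ay":0,"az":0,"jaw":-1},{"tx":0.0002,"ty":0,"tz":0,"ax":0,"ay":0,"az":0,"jaw":-1},{"tx":0.0002,"ty":0,"tz":0,"ax":0,"ay":0,"az":0,"jaw":-1},{"tx":0,"ty":0,"tz":0,"ax":0,"ay":0,"az":0,"jaw":-1},{"tx":0,"ty":0,"tz":0,"ax":0,"ay":0,"az":0,"jaw":-1},{"tx":0,"ty":0,"tz":0,"ax":0,"ay":0,"az":0,"jaw":-1},{"tx":0,"ty":0,"tz":0,"ax":0,"ay":0,"az":0,"jaw":-1}]'
python3 f.py
```

```text
time: 10.25
ee_pos: [0.5978, -0.0923, 0.0639]
tcp_rot: [180.0, -0.0, 98.1]
wrist_force: [-0.6, 0.7, 0.3]
opening: -0.0003
grasp_force: 0.0
s=-15.26 mm F=-0.76 z=0.0639 q=[  0.   -60.    46.93   0.    -0.    -0.  ] t=10.25
```

```bash
python3 -m handwheel '[{"tx":0.0002,"ty":0,"tz":0,"ax":0,"ay":0,"az":0,"jaw":-1},{"tx":0.0002,"ty":0,"tz":0,"ax":0,"ay":0,"az":0,"jaw":-1},{"tx":0.0002,"ty":0,"tz":0,"ax":0,"ay":0,"az":0,"jaw":-1},{"tx":0.0002,"ty":0,"tz":0,"ax":0,"ay":0,"az":0,"jaw":-1},{"tx":0.0002,"ty":0,"tz":0,"ax":0,"ay":0,"az":0,"jaw":-1},{"tx":0.0002,"ty":0,"tz":0,"ax":0,"ay":0,"az":0,"jaw":-1},{"tx":0.0002,"ty":0,"tz":0,"ax":0,"ay":0,"az":0,"jaw":-1},{"tx":0,"ty":0,"tz":0,"ax":0,"ay":0,"az":0,"jaw":-1},{"tx":0,"ty":0,"tz":0,"ax":0,"ay":0,"az":0,"jaw":-1},{"tx":0,"ty":0,"tz":0,"ax":0,"ay":0,"az":0,"jaw":-1}]'
python3 f.py
```

```text
time: 11.5
ee_pos: [0.5976, -0.0909, 0.0639]
tcp_rot: [180.0, 0.0, 98.1]
wrist_force: [-0.3, -0.4, 0.0]
opening: -0.0002
grasp_force: 0.0
s=-13.86 mm F=0.32 z=0.0639 q=[  0.   -59.94  46.93   0.    -0.    -0.  ] t=11.50
```

```bash
python3 -m handwheel '[{"tx":0.0002,"ty":0,"tz":0,"ax":0,"ay":0,"az":0,"jaw":-1},{"tx":0.0002,"ty":0,"tz":0,"ax":0,"ay":0,"az":0,"jaw":-1},{"tx":0.0002,"ty":0,"tz":0,"ax":0,"ay":0,"az":0,"jaw":-1},{"tx":0.0002,"ty":0,"tz":0,"ax":0,"ay":0,"az":0,"jaw":-1},{"tx":0.0002,"ty":0,"tz":0,"ax":0,"ay":0,"az":0,"jaw":-1},{"tx":0.0002,"ty":0,"tz":0,"ax":0,"ay":0,"az":0,"jaw":-1},{"tx":0.0002,"ty":0,"tz":0,"ax":0,"ay":0,"az":0,"jaw":-1},{"tx":0,"ty":0,"tz":0,"ax":0,"ay":0,"az":0,"jaw":-1},{"tx":0,"ty":0,"tz":0,"ax":0,"ay":0,"az":0,"jaw":-1},{"tx":0,"ty":0,"tz":0,"ax":0,"ay":0,"az":0,"jaw":-1}]'
python3 f.py
```

```text
time: 12.75
ee_pos: [0.5974, -0.0895, 0.0639]
tcp_rot: [180.0, 0.0, 98.1]
wrist_force: [0.1, -0.2, 0.5]
opening: 0.0001
grasp_force: 0.0
s=-12.47 mm F=0.20 z=0.0639 q=[  0.   -59.88  46.93   0.     0.     0.  ] t=12.75
```

```bash
python3 -m handwheel '[{"tx":0.0002,"ty":0,"tz":0,"ax":0,"ay":0,"az":0,"jaw":-1},{"tx":0.0002,"ty":0,"tz":0,"ax":0,"ay":0,"az":0,"jaw":-1},{"tx":0.0002,"ty":0,"tz":0,"ax":0,"ay":0,"az":0,"jaw":-1},{"tx":0.0002,"ty":0,"tz":0,"ax":0,"ay":0,"az":0,"jaw":-1},{"tx":0.0002,"ty":0,"tz":0,"ax":0,"ay":0,"az":0,"jaw":-1},{"tx":0.0002,"ty":0,"tz":0,"ax":0,"ay":0,"az":0,"jaw":-1},{"tx":0.0002,"ty":0,"tz":0,"ax":0,"ay":0,"az":0,"jaw":-1},{"tx":0,"ty":0,"tz":0,"ax":0,"ay":0,"az":0,"jaw":-1},{"tx":0,"ty":0,"tz":0,"ax":0,"ay":0,"az":0,"jaw":-1},{"tx":0,"ty":0,"tz":0,"ax":0,"ay":0,"az":0,"jaw":-1}]'
python3 f.py; python3 - <<'E'
from h import *
s=cam('side'); a=cv2.resize(s['color'][190:265,270:345],None,fx=8,fy=8,interpolation=cv2.INTER_CUBIC); cv2.imwrite('pics/c1.png',a[:,:,::-1])
E
```

```text
time: 14.0
ee_pos: [0.5971, -0.0881, 0.0639]
tcp_rot: [-180.0, -0.0, 98.1]
wrist_force: [-0.0, -0.1, -0.7]
opening: 0.0
grasp_force: 0.0
s=-11.04 mm F=0.08 z=0.0639 q=[  0.   -59.82  46.93   0.    -0.    -0.  ] t=14.00
```

View pics/c1.png

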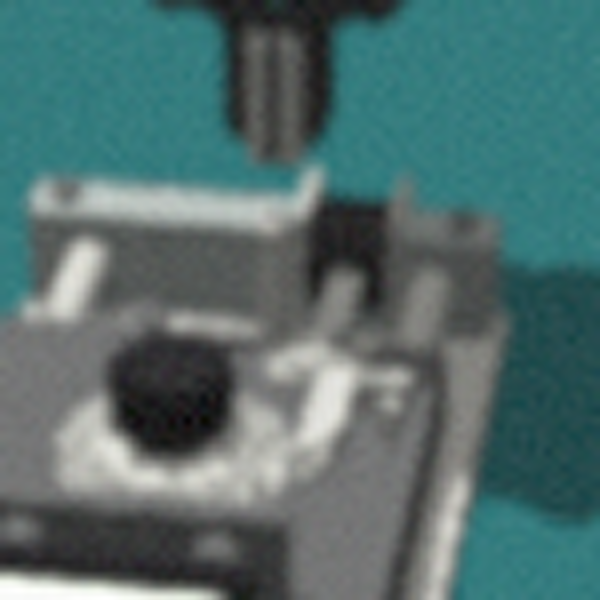

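The picture shows the shut fingertip ending at (275,160), which is full pixel (304,210). That is clearly above the post band (rows 200–320 of the crop), so I'll check the projected TCP.

```bash
python3 - <<'E'
from h import *
s=cam('side')
print('tcp now',proj(s,[.5971,-.0881,.0639]),'seen 304,210'); print('pre',proj(s,[.5998,-.1107,.1227]),'seen 306,179')
for z in(.08,.09,.1,.11): print(z,proj(s,[.5971,-.0881,z]))
for y in (-.1,-.13,-.16,-.19): print(y,proj(s,[.5971,y,.0639]))
print('post',proj(s,[.5948,-.0773,.088]))
o=telemetry.get_obs(); print(o['q'])
E
```

```text
tcp now (np.float64(305.10729338905224), np.float64(224.1609370970886)) seen 304,210
pre (np.float64(306.996037693516), np.float64(194.6919435972419)) seen 306,179
0.08 (np.float64(305.05556781554094), np.float64(217.59347641164317))
0.09 (np.float64(305.02287219931577), np.float64(213.45245908899847))
0.1 (np.float64(304.98973013581747), np.float64(209.26294712048812))
0.11 (np.float64(304.95613195804265), np.float64(205.02399656653267))
-0.1 (np.float64(306.8029043738407), np.float64(221.50374142943758))
-0.13 (np.float64(310.9325550643564), np.float64(215.0315911048758))
-0.16 (np.float64(314.86657757940947), np.float64(208.86529115906626))
-0.19 (np.float64(318.61877996548424), np.float64(202.98330374279263))
post (np.float64(304.4854753949384), np.float64(216.8474810491574))
[-8.39688997e+00  1.16978506e+01  3.21785822e+00  8.15181448e+01
  1.08161973e-03  7.35352320e+01]
```

```bash
python3 - <<'E'
from h import *
s=cam('side');t=cam('top')
for p,q in [((.6335,.1907,.042),(60,470)),((.5186,.1745,.042),(360,507)),((.6825,-.1514,.042),(258,38)),((.5672,-.1674,.042),(474,58))]:
    print(proj(s,p), 220+q[0]/4.4,205+q[1]/4.4)
print(onplane(s,304.4,210,.0639), onplane(s,304.4,210,.1))
# gripper/finger rows in the side picture along col 304 and profile of width per row
g=s['color'].astype(int)
for r in range(150,214,4):
    row=g[r]; teal=(row[:,1]-row[:,0]>35); m=np.where(~teal[270:345])[0]+270
    print(r,(m.min(),m.max(),len(m)) if len(m) else None,g[r,304])
E
```

```text
(np.float64(233.51769353451346), np.float64(312.09297800318217)) 233.63636363636363 311.8181818181818
(np.float64(301.48144385347484), np.float64(319.54109555407047)) 301.8181818181818 320.22727272727275
(np.float64(278.5762212848149), np.float64(213.61986824729783)) 278.6363636363636 213.63636363636363
(np.float64(328.24495572800197), np.float64(217.69744017271694)) 327.72727272727275 218.1818181818182
[ 0.6180775  -0.14779156  0.0639    ] [ 0.59728254 -0.08466465  0.1       ]
150 (np.int64(286), np.int64(343), 58) [31 34 33]
154 (np.int64(285), np.int64(344), 58) [29 28 36]
158 (np.int64(284), np.int64(344), 59) [38 37 41]
162 (np.int64(281), np.int64(344), 62) [40 44 38]
166 (np.int64(275), np.int64(344), 70) [40 43 43]
170 (np.int64(270), np.int64(344), 72) [35 38 41]
174 (np.int64(270), np.int64(344), 71) [24 27 29]
178 (np.int64(270), np.int64(344), 69) [42 80 80]
182 (np.int64(270), np.int64(344), 67) [37 69 72]
186 (np.int64(270), np.int64(323), 44) [37 51 54]
190 (np.int64(290), np.int64(319), 30) [38 53 56]
194 (np.int64(298), np.int64(311), 14) [62 65 64]
198 (np.int64(298), np.int64(310), 13) [66 68 65]
202 (np.int64(298), np.int64(311), 14) [63 63 60]
206 (np.int64(299), np.int64(309), 11) [65 66 64]
210 (np.int64(302), np.int64(306), 5) [60 94 96]
```

Calibration checks out to under 1 px, yet the tip is seen at z≈0.098, about 34 mm above what the pose reports. That explains why there was no contact: the tip was passing over the post. I'll back off and go lower, using both vision and force to check.

```bash
python3 -m handwheel '[{"tx":-0.005,"ty":0,"tz":0,"ax":0,"ay":0,"az":0,"jaw":-1},{"tx":-0.005,"ty":0,"tz":0,"ax":0,"ay":0,"az":0,"jaw":-1},{"tx":-0.005,"ty":0,"tz":0,"ax":0,"ay":0,"az":0,"jaw":-1},{"tx":0,"ty":0,"tz":0.003,"ax":0,"ay":0,"az":0,"jaw":-1},{"tx":0,"ty":0,"tz":0.003,"ax":0,"ay":0,"az":0,"jaw":-1},{"tx":0,"ty":0,"tz":0.003,"ax":0,"ay":0,"az":0,"jaw":-1},{"tx":0,"ty":0,"tz":0.003,"ax":0,"ay":0,"az":0,"jaw":-1},{"tx":0,"ty":0,"tz":0.003,"ax":0,"ay":0,"az":0,"jaw":-1},{"tx":0,"ty":0,"tz":0,"ax":0,"ay":0,"az":0,"jaw":-1},{"tx":0,"ty":0,"tz":0,"ax":0,"ay":0,"az":0,"jaw":-1}]'
python3 f.py; python3 - <<'E'
from h import *
s=cam('side'); a=cv2.resize(s['color'][170:245,265:340],None,fx=8,fy=8,interpolation=cv2.INTER_CUBIC); cv2.imwrite('pics/c2.png',a[:,:,::-1])
o=telemetry.get_obs(); print(proj(s,o['ee_pos']), proj(s,o['ee_pos']+[0,0,.034]))
E
```

```text
time: 15.45
ee_pos: [0.5993, -0.103, 0.049]
tcp_rot: [180.0, 0.0, 98.1]
wrist_force: [0.2, -1.0, -0.9]
opening: 0.0002
grasp_force: 0.0
s=-26.04 mm F=1.04 z=0.0490 q=[ 1.000e-02 -6.038e+01  4.663e+01 -0.000e+00  0.000e+00  0.000e+00] t=15.45
(np.float64(306.2786868294067), np.float64(226.60739699135664)) (np.float64(306.1932833162527), np.float64(212.94179692160037))
```

View pics/c2.png

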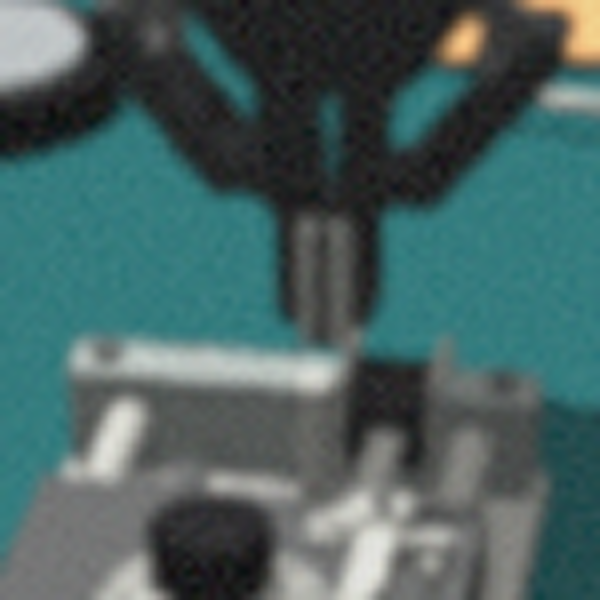

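The tip is at crop (330,340), full (306,212.5), which confirms the 34 mm offset: the true tip is at z≈0.083 and 26 mm behind the post. I'll go down another 18 mm.

```bash
python3 -m handwheel '[{"tx":0,"ty":0,"tz":0.003,"ax":0,"ay":0,"az":0,"jaw":-1},{"tx":0,"ty":0,"tz":0.003,"ax":0,"ay":0,"az":0,"jaw":-1},{"tx":0,"ty":0,"tz":0.003,"ax":0,"ay":0,"az":0,"jaw":-1},{"tx":0,"ty":0,"tz":0.003,"ax":0,"ay":0,"az":0,"jaw":-1},{"tx":0,"ty":0,"tz":0.003,"ax":0,"ay":0,"az":0,"jaw":-1},{"tx":0,"ty":0,"tz":0.003,"ax":0,"ay":0,"az":0,"jaw":-1},{"tx":0.002,"ty":0,"tz":0,"ax":0,"ay":0,"az":0,"jaw":-1},{"tx":0.001,"ty":0,"tz":0,"ax":0,"ay":0,"az":0,"jaw":-1},{"tx":0.001,"ty":0,"tz":0,"ax":0,"ay":0,"az":0,"jaw":-1},{"tx":0.001,"ty":0,"tz":0,"ax":0,"ay":0,"az":0,"jaw":-1}]'
python3 f.py; python3 - <<'E'
from h import *
s=cam('side'); a=cv2.resize(s['color'][185:260,265:340],None,fx=8,fy=8,interpolation=cv2.INTER_CUBIC); cv2.imwrite('pics/c3.png',a[:,:,::-1])
E
```

```text
time: 16.75
ee_pos: [0.5986, -0.0979, 0.031]
tcp_rot: [180.0, 0.0, 98.1]
wrist_force: [-0.8, -0.1, 0.4]
opening: -0.0002
grasp_force: 0.0
s=-20.96 mm F=-0.05 z=0.0310 q=[-9.000e-02 -6.042e+01  4.665e+01  0.000e+00  0.000e+00 -2.000e-02] t=16.75
```

View pics/c3.png

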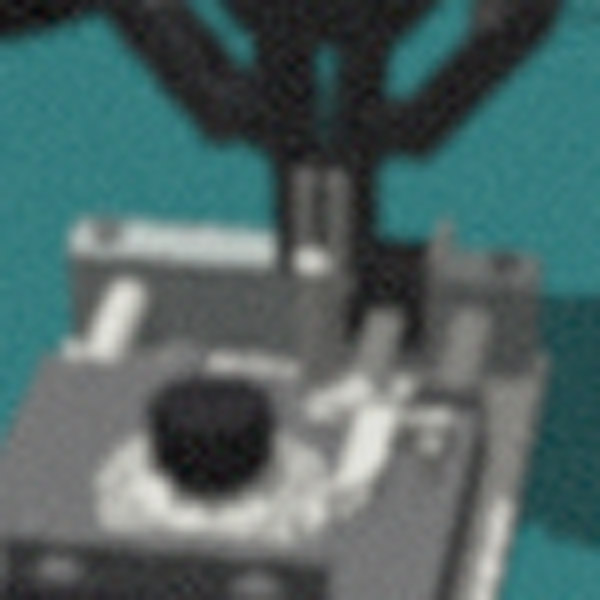

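The finger is now directly behind the post; the post's lit top is at (312,260), in front of the pads. Next I'll feel forward.

```bash
python3 -m handwheel '[{"tx":0.0004,"ty":0,"tz":0,"ax":0,"ay":0,"az":0,"jaw":-1},{"tx":0.0004,"ty":0,"tz":0,"ax":0,"ay":0,"az":0,"jaw":-1},{"tx":0.0004,"ty":0,"tz":0,"ax":0,"ay":0,"az":0,"jaw":-1},{"tx":0.0004,"ty":0,"tz":0,"ax":0,"ay":0,"az":0,"jaw":-1},{"tx":0.0004,"ty":0,"tz":0,"ax":0,"ay":0,"az":0,"jaw":-1},{"tx":0.0002,"ty":0,"tz":0,"ax":0,"ay":0,"az":0,"jaw":-1},{"tx":0.0002,"ty":0,"tz":0,"ax":0,"ay":0,"az":0,"jaw":-1},{"tx":0.0002,"ty":0,"tz":0,"ax":0,"ay":0,"az":0,"jaw":-1},{"tx":0.0002,"ty":0,"tz":0,"ax":0,"ay":0,"az":0,"jaw":-1},{"tx":0.0002,"ty":0,"tz":0,"ax":0,"ay":0,"az":0,"jaw":-1}]'
python3 f.py
```

```text
time: 18.05
ee_pos: [0.5981, -0.095, 0.0309]
tcp_rot: [180.0, 0.0, 98.1]
wrist_force: [0.9, 0.2, 0.8]
opening: 0.0002
grasp_force: 0.0
s=-18.03 mm F=-0.06 z=0.0309 q=[-2.000e-02 -6.033e+01  4.662e+01  0.000e+00 -0.000e+00 -0.000e+00] t=18.05
```

```bash
python3 -m handwheel '[{"tx":0.0002,"ty":0,"tz":0,"ax":0,"ay":0,"az":0,"jaw":-1},{"tx":0.0002,"ty":0,"tz":0,"ax":0,"ay":0,"az":0,"jaw":-1},{"tx":0.0002,"ty":0,"tz":0,"ax":0,"ay":0,"az":0,"jaw":-1},{"tx":0.0002,"ty":0,"tz":0,"ax":0,"ay":0,"az":0,"jaw":-1},{"tx":0.0002,"ty":0,"tz":0,"ax":0,"ay":0,"az":0,"jaw":-1},{"tx":0.0002,"ty":0,"tz":0,"ax":0,"ay":0,"az":0,"jaw":-1},{"tx":0.0002,"ty":0,"tz":0,"ax":0,"ay":0,"az":0,"jaw":-1},{"tx":0.0002,"ty":0,"tz":0,"ax":0,"ay":0,"az":0,"jaw":-1},{"tx":0.0002,"ty":0,"tz":0,"ax":0,"ay":0,"az":0,"jaw":-1},{"tx":0.0002,"ty":0,"tz":0,"ax":0,"ay":0,"az":0,"jaw":-1}]'
python3 f.py
```

```text
time: 19.3
ee_pos: [0.5979, -0.0931, 0.0309]
tcp_rot: [180.0, 0.0, 98.1]
wrist_force: [0.7, 0.1, 0.3]
opening: 0.0
grasp_force: 0.0
s=-16.05 mm F=0.00 z=0.0309 q=[-2.000e-02 -6.024e+01  4.662e+01  0.000e+00  0.000e+00 -0.000e+00] t=19.30
```

```bash
python3 -m handwheel '[{"tx":0.0002,"ty":0,"tz":0,"ax":0,"ay":0,"az":0,"jaw":-1},{"tx":0.0002,"ty":0,"tz":0,"ax":0,"ay":0,"az":0,"jaw":-1},{"tx":0.0002,"ty":0,"tz":0,"ax":0,"ay":0,"az":0,"jaw":-1},{"tx":0.0002,"ty":0,"tz":0,"ax":0,"ay":0,"az":0,"jaw":-1},{"tx":0.0002,"ty":0,"tz":0,"ax":0,"ay":0,"az":0,"jaw":-1},{"tx":0.0002,"ty":0,"tz":0,"ax":0,"ay":0,"az":0,"jaw":-1},{"tx":0.0002,"ty":0,"tz":0,"ax":0,"ay":0,"az":0,"jaw":-1},{"tx":0.0001,"ty":0,"tz":0,"ax":0,"ay":0,"az":0,"jaw":-1},{"tx":0,"ty":0,"tz":0,"ax":0,"ay":0,"az":0,"jaw":-1},{"tx":0,"ty":0,"tz":0,"ax":0,"ay":0,"az":0,"jaw":-1}]'
python3 f.py
```

```text
time: 20.55
ee_pos: [0.5977, -0.0921, 0.0309]
tcp_rot: [180.0, 0.1, 98.0]
wrist_force: [0.4, -6.7, -0.8]
opening: -0.0002
grasp_force: 2.8
s=-15.07 mm F=6.74 z=0.0309 q=[  3.27 -60.24  46.02   0.63   1.48   0.  ] t=20.55
```

```bash
python3 -m handwheel '[{"tx":0.0001,"ty":0,"tz":0,"ax":0,"ay":0,"az":0,"jaw":-1},{"tx":0.0001,"ty":0,"tz":0,"ax":0,"ay":0,"az":0,"jaw":-1},{"tx":0.0001,"ty":0,"tz":0,"ax":0,"ay":0,"az":0,"jaw":-1},{"tx":0,"ty":0,"tz":0,"ax":0,"ay":0,"az":0,"jaw":-1},{"tx":0,"ty":0,"tz":0,"ax":0,"ay":0,"az":0,"jaw":-1},{"tx":0,"ty":0,"tz":0,"ax":0,"ay":0,"az":0,"jaw":-1},{"tx":0,"ty":0,"tz":0,"ax":0,"ay":0,"az":0,"jaw":-1},{"tx":0,"ty":0,"tz":0,"ax":0,"ay":0,"az":0,"jaw":-1},{"tx":0,"ty":0,"tz":0,"ax":0,"ay":0,"az":0,"jaw":-1},{"tx":0,"ty":0,"tz":0,"ax":0,"ay":0,"az":0,"jaw":-1}]'
python3 f.py
```

```text
time: 21.8
ee_pos: [0.5977, -0.0921, 0.031]
tcp_rot: [180.0, 0.1, 98.0]
wrist_force: [1.2, -6.3, -0.6]
opening: -0.0001
grasp_force: 3.3
s=-15.05 mm F=6.39 z=0.0310 q=[  3.84 -60.26  45.94   0.74   1.74   0.  ] t=21.80
```

```bash
python3 -m handwheel '[{"tx":0.0001,"ty":0,"tz":0,"ax":0,"ay":0,"az":0,"jaw":-1},{"tx":0.0001,"ty":0,"tz":0,"ax":0,"ay":0,"az":0,"jaw":-1},{"tx":0.0001,"ty":0,"tz":0,"ax":0,"ay":0,"az":0,"jaw":-1},{"tx":0.0001,"ty":0,"tz":0,"ax":0,"ay":0,"az":0,"jaw":-1},{"tx":0.0001,"ty":0,"tz":0,"ax":0,"ay":0,"az":0,"jaw":-1},{"tx":0,"ty":0,"tz":0,"ax":0,"ay":0,"az":0,"jaw":-1},{"tx":0,"ty":0,"tz":0,"ax":0,"ay":0,"az":0,"jaw":-1},{"tx":0,"ty":0,"tz":0,"ax":0,"ay":0,"az":0,"jaw":-1},{"tx":0,"ty":0,"tz":0,"ax":0,"ay":0,"az":0,"jaw":-1},{"tx":0,"ty":0,"tz":0,"ax":0,"ay":0,"az":0,"jaw":-1}]'
python3 f.py
```

```text
time: 23.05
ee_pos: [0.5977, -0.0919, 0.031]
tcp_rot: [180.0, 0.1, 98.0]
wrist_force: [0.6, -7.6, -0.6]
opening: -0.0003
grasp_force: 4.1
s=-14.87 mm F=7.57 z=0.0310 q=[  4.78 -60.3   45.8    0.92   2.16   0.  ] t=23.05
```

```bash
python3 -m handwheel '[{"tx":0.0001,"ty":0,"tz":0,"ax":0,"ay":0,"az":0,"jaw":-1},{"tx":0.0001,"ty":0,"tz":0,"ax":0,"ay":0,"az":0,"jaw":-1},{"tx":0.0001,"ty":0,"tz":0,"ax":0,"ay":0,"az":0,"jaw":-1},{"tx":0.0001,"ty":0,"tz":0,"ax":0,"ay":0,"az":0,"jaw":-1},{"tx":0.0001,"ty":0,"tz":0,"ax":0,"ay":0,"az":0,"jaw":-1},{"tx":0.0001,"ty":0,"tz":0,"ax":0,"ay":0,"az":0,"jaw":-1},{"tx":0,"ty":0,"tz":0,"ax":0,"ay":0,"az":0,"jaw":-1},{"tx":0,"ty":0,"tz":0,"ax":0,"ay":0,"az":0,"jaw":-1},{"tx":0,"ty":0,"tz":0,"ax":0,"ay":0,"az":0,"jaw":-1},{"tx":0,"ty":0,"tz":0,"ax":0,"ay":0,"az":0,"jaw":-1}]'
python3 f.py
```

```text
time: 24.3
ee_pos: [0.5977, -0.0917, 0.031]
tcp_rot: [180.0, 0.1, 98.0]
wrist_force: [1.5, -9.6, -0.3]
opening: -0.0
grasp_force: 5.1
s=-14.65 mm F=9.75 z=0.0310 q=[  5.9  -60.35  45.63   1.15   2.67   0.  ] t=24.30
```

```bash
python3 -m handwheel '[{"tx":0.0001,"ty":0,"tz":0,"ax":0,"ay":0,"az":0,"jaw":-1},{"tx":0.0001,"ty":0,"tz":0,"ax":0,"ay":0,"az":0,"jaw":-1},{"tx":0.0001,"ty":0,"tz":0,"ax":0,"ay":0,"az":0,"jaw":-1},{"tx":0.0001,"ty":0,"tz":0,"ax":0,"ay":0,"az":0,"jaw":-1},{"tx":0.0001,"ty":0,"tz":0,"ax":0,"ay":0,"az":0,"jaw":-1},{"tx":0.0001,"ty":0,"tz":0,"ax":0,"ay":0,"az":0,"jaw":-1},{"tx":0,"ty":0,"tz":0,"ax":0,"ay":0,"az":0,"jaw":-1},{"tx":0,"ty":0,"tz":0,"ax":0,"ay":0,"az":0,"jaw":-1},{"tx":0,"ty":0,"tz":0,"ax":0,"ay":0,"az":0,"jaw":-1},{"tx":0,"ty":0,"tz":0,"ax":0,"ay":0,"az":0,"jaw":-1}]'
python3 f.py
```

```text
time: 25.55
ee_pos: [0.5977, -0.0914, 0.031]
tcp_rot: [180.0, 0.2, 98.0]
wrist_force: [1.8, -10.8, -1.3]
opening: 0.0
grasp_force: 5.9
s=-14.40 mm F=10.97 z=0.0310 q=[ 6.810e+00 -6.041e+01  4.549e+01  1.360e+00  3.100e+00  1.000e-02] t=25.55
```

```bash
python3 -m handwheel '[{"tx":0.0001,"ty":0,"tz":0,"ax":0,"ay":0,"az":0,"jaw":-1},{"tx":0.0001,"ty":0,"tz":0,"ax":0,"ay":0,"az":0,"jaw":-1},{"tx":0.0001,"ty":0,"tz":0,"ax":0,"ay":0,"az":0,"jaw":-1},{"tx":0.0001,"ty":0,"tz":0,"ax":0,"ay":0,"az":0,"jaw":-1},{"tx":0,"ty":0,"tz":0,"ax":0,"ay":0,"az":0,"jaw":-1},{"tx":0,"ty":0,"tz":0,"ax":0,"ay":0,"az":0,"jaw":-1},{"tx":0,"ty":0,"tz":0,"ax":0,"ay":0,"az":0,"jaw":-1},{"tx":0,"ty":0,"tz":0,"ax":0,"ay":0,"az":0,"jaw":-1},{"tx":0,"ty":0,"tz":0,"ax":0,"ay":0,"az":0,"jaw":-1},{"tx":0,"ty":0,"tz":0,"ax":0,"ay":0,"az":0,"jaw":-1}]'
python3 f.py
```

```text
time: 26.8
ee_pos: [0.5977, -0.0913, 0.0311]
tcp_rot: [180.0, 0.2, 98.0]
wrist_force: [1.6, -12.8, -1.4]
opening: 0.0003
grasp_force: 6.5
s=-14.30 mm F=12.91 z=0.0311 q=[ 7.570e+00 -6.044e+01  4.537e+01  1.510e+00  3.430e+00  1.000e-02] t=26.80
```

```bash
python3 -m handwheel '[{"tx":0.0001,"ty":0,"tz":0,"ax":0,"ay":0,"az":0,"jaw":-1},{"tx":0.0001,"ty":0,"tz":0,"ax":0,"ay":0,"az":0,"jaw":-1},{"tx":0.0001,"ty":0,"tz":0,"ax":0,"ay":0,"az":0,"jaw":-1},{"tx":0.0001,"ty":0,"tz":0,"ax":0,"ay":0,"az":0,"jaw":-1},{"tx":0.0001,"ty":0,"tz":0,"ax":0,"ay":0,"az":0,"jaw":-1},{"tx":0,"ty":0,"tz":0,"ax":0,"ay":0,"az":0,"jaw":-1},{"tx":0,"ty":0,"tz":0,"ax":0,"ay":0,"az":0,"jaw":-1},{"tx":0,"ty":0,"tz":0,"ax":0,"ay":0,"az":0,"jaw":-1},{"tx":0,"ty":0,"tz":0,"ax":0,"ay":0,"az":0,"jaw":-1},{"tx":0,"ty":0,"tz":0,"ax":0,"ay":0,"az":0,"jaw":-1}]'
python3 f.py
```

```text
time: 28.05
ee_pos: [0.5976, -0.0909, 0.031]
tcp_rot: [180.0, 0.2, 98.0]
wrist_force: [1.6, -13.3, -1.1]
opening: -0.0
grasp_force: 6.7
s=-13.87 mm F=13.35 z=0.0310 q=[ 7.730e+00 -6.051e+01  4.529e+01  1.670e+00  3.510e+00  1.000e-02] t=28.05
```

```bash
python3 -m handwheel '[{"tx":0.0001,"ty":0,"tz":0,"ax":0,"ay":0,"az":0,"jaw":-1},{"tx":0.0001,"ty":0,"tz":0,"ax":0,"ay":0,"az":0,"jaw":-1},{"tx":0.0001,"ty":0,"tz":0,"ax":0,"ay":0,"az":0,"jaw":-1},{"tx":0.0001,"ty":0,"tz":0,"ax":0,"ay":0,"az":0,"jaw":-1},{"tx":0,"ty":0,"tz":0,"ax":0,"ay":0,"az":0,"jaw":-1},{"tx":0,"ty":0,"tz":0,"ax":0,"ay":0,"az":0,"jaw":-1},{"tx":0,"ty":0,"tz":0,"ax":0,"ay":0,"az":0,"jaw":-1},{"tx":0,"ty":0,"tz":0,"ax":0,"ay":0,"az":0,"jaw":-1},{"tx":0,"ty":0,"tz":0,"ax":0,"ay":0,"az":0,"jaw":-1},{"tx":0,"ty":0,"tz":0,"ax":0,"ay":0,"az":0,"jaw":-1}]'
python3 f.py
```

```text
time: 29.3
ee_pos: [0.5977, -0.0905, 0.0311]
tcp_rot: [180.0, 0.2, 98.0]
wrist_force: [2.2, -13.1, -2.0]
opening: 0.0
grasp_force: 6.7
s=-13.45 mm F=13.33 z=0.0311 q=[  7.61 -60.55  45.23   1.78   3.46   0.  ] t=29.30
```

```bash
python3 -m handwheel '[{"tx":0.0001,"ty":0,"tz":0,"ax":0,"ay":0,"az":0,"jaw":-1},{"tx":0.0001,"ty":0,"tz":0,"ax":0,"ay":0,"az":0,"jaw":-1},{"tx":0.0001,"ty":0,"tz":0,"ax":0,"ay":0,"az":0,"jaw":-1},{"tx":0.0001,"ty":0,"tz":0,"ax":0,"ay":0,"az":0,"jaw":-1},{"tx":0,"ty":0,"tz":0,"ax":0,"ay":0,"az":0,"jaw":-1},{"tx":0,"ty":0,"tz":0,"ax":0,"ay":0,"az":0,"jaw":-1},{"tx":0,"ty":0,"tz":0,"ax":0,"ay":0,"az":0,"jaw":-1},{"tx":0,"ty":0,"tz":0,"ax":0,"ay":0,"az":0,"jaw":-1},{"tx":0,"ty":0,"tz":0,"ax":0,"ay":0,"az":0,"jaw":-1},{"tx":0,"ty":0,"tz":0,"ax":0,"ay":0,"az":0,"jaw":-1}]'
python3 f.py
```

```text
time: 30.55
ee_pos: [0.5977, -0.0902, 0.0311]
tcp_rot: [180.0, 0.2, 98.0]
wrist_force: [3.7, -14.1, -1.3]
opening: -0.0001
grasp_force: 7.0
s=-13.21 mm F=14.53 z=0.0311 q=[  8.   -60.51  44.96   2.02   3.63  -0.  ] t=30.55
```

The pawl has given way: the force levelled off at about 13 N while the finger advanced, and now yields softly. I'll draw back at about 15 mm/s. Engaged positions are 5.9 mm apart, so four teeth of jaw travel (23.6 mm) leaves a gap of about 20 mm. I'll let go after about 20 mm of jaw travel, at s≈-33.

```bash
python3 -m handwheel '[{"tx":-0.0015,"ty":0,"tz":0,"ax":0,"ay":0,"az":0,"jaw":-1},{"tx":-0.0018,"ty":0,"tz":0,"ax":0,"ay":0,"az":0,"jaw":-1},{"tx":-0.0018,"ty":0,"tz":0,"ax":0,"ay":0,"az":0,"jaw":-1},{"tx":-0.0018,"ty":0,"tz":0,"ax":0,"ay":0,"az":0,"jaw":-1},{"tx":-0.0018,"ty":0,"tz":0,"ax":0,"ay":0,"az":0,"jaw":-1},{"tx":-0.0018,"ty":0,"tz":0,"ax":0,"ay":0,"az":0,"jaw":-1},{"tx":-0.0018,"ty":0,"tz":0,"ax":0,"ay":0,"az":0,"jaw":-1},{"tx":-0.0018,"ty":0,"tz":0,"ax":0,"ay":0,"az":0,"jaw":-1},{"tx":-0.0018,"ty":0,"tz":0,"ax":0,"ay":0,"az":0,"jaw":-1},{"tx":-0.0018,"ty":0,"tz":0,"ax":0,"ay":0,"az":0,"jaw":-1}]'
python3 f.py
```

```text
time: 31.8
ee_pos: [0.5998, -0.1055, 0.031]
tcp_rot: [180.0, 0.0, 98.1]
wrist_force: [3.8, -2.9, 0.9]
opening: -0.0005
grasp_force: 2.1
s=-28.67 mm F=3.37 z=0.0310 q=[ 2.060e+00 -6.034e+01  4.437e+01  1.690e+00  8.300e-01  1.000e-02] t=31.80
```

```bash
python3 -m handwheel '[{"tx":-0.0015,"ty":0,"tz":0,"ax":0,"ay":0,"az":0,"jaw":-1},{"tx":-0.0015,"ty":0,"tz":0,"ax":0,"ay":0,"az":0,"jaw":-1},{"tx":-0.001,"ty":0,"tz":0,"ax":0,"ay":0,"az":0,"jaw":-1},{"tx":-0.0005,"ty":0,"tz":0,"ax":0,"ay":0,"az":0,"jaw":-1},{"tx":0,"ty":0,"tz":0,"ax":0,"ay":0,"az":0,"jaw":-1},{"tx":0,"ty":0,"tz":0,"ax":0,"ay":0,"az":0,"jaw":-1},{"tx":0,"ty":0,"tz":0,"ax":0,"ay":0,"az":0,"jaw":-1},{"tx":0,"ty":0,"tz":0,"ax":0,"ay":0,"az":0,"jaw":-1},{"tx":0,"ty":0,"tz":0,"ax":0,"ay":0,"az":0,"jaw":-1},{"tx":0,"ty":0,"tz":0,"ax":0,"ay":0,"az":0,"jaw":-1}]'
python3 f.py
python3 - <<'E'
from h import *
ims=[cam('top')['color'].astype(float) for _ in range(6)]
cv2.imwrite('pics/top5.png',np.mean(ims,axis=0)[:,:,::-1].astype(np.uint8))
a=cv2.cvtColor(cv2.imread('pics/topavg.png'),cv2.COLOR_BGR2GRAY).astype(int);b=cv2.cvtColor(cv2.imread('pics/top5.png'),cv2.COLOR_BGR2GRAY).astype(int)
# profile along the row through board far edge..plate (holder axis, near side)
print(a[196:200,285:325].mean(0).round().astype(int).tolist()); print(b[196:200,285:325].mean(0).round().astype(int).tolist())
E
```

```text
time: 33.05
ee_pos: [0.6004, -0.1102, 0.031]
tcp_rot: [180.0, 0.0, 98.1]
wrist_force: [3.8, -4.0, -0.7]
opening: 0.0002
grasp_force: 2.6
s=-33.35 mm F=4.46 z=0.0310 q=[ 2.410e+00 -6.051e+01  4.433e+01  1.850e+00  1.070e+00 -3.000e-02] t=33.05
[200, 202, 187, 67, 76, 73, 60, 65, 63, 63, 68, 86, 109, 108, 117, 127, 114, 115, 114, 105, 70, 84, 115, 115, 114, 114, 114, 114, 114, 113, 112, 128, 154, 152, 152, 160, 168, 124, 44, 63]
[180, 182, 167, 59, 65, 66, 77, 94, 93, 100, 134, 148, 75, 50, 58, 54, 54, 52, 69, 96, 99, 103, 92, 92, 93, 95, 100, 99, 95, 76, 64, 86, 102, 100, 100, 100, 100, 100, 100, 101]
```

The jaw's plate edge moved about 9.3 px (≈20 mm), as planned. Now I'll let go quickly and lift away.

```bash
python3 -m handwheel '[{"tx":-0.028,"ty":0,"tz":0,"ax":0,"ay":0,"az":0,"jaw":-1},{"tx":0,"ty":0,"tz":0,"ax":0,"ay":0,"az":0,"jaw":-1},{"tx":0,"ty":0,"tz":-0.03,"ax":0,"ay":0,"az":0,"jaw":-1},{"tx":0,"ty":0,"tz":-0.04,"ax":0,"ay":0,"az":0,"jaw":-1},{"tx":0,"ty":0,"tz":-0.04,"ax":0,"ay":0,"az":0,"jaw":-1},{"tx":-0.05,"ty":0,"tz":-0.02,"ax":0,"ay":0,"az":0,"jaw":-1},{"tx":-0.05,"ty":0,"tz":0,"ax":0,"ay":0,"az":0,"jaw":-1},{"tx":-0.05,"ty":0,"tz":0,"ax":0,"ay":0,"az":0,"jaw":-1},{"tx":-0.05,"ty":0,"tz":0,"ax":0,"ay":0,"az":0,"jaw":-1},{"tx":0,"ty":0,"tz":0,"ax":0,"ay":0,"az":0,"jaw":-1}]'
python3 f.py
python3 - <<'E'
from h import *
c=cam('top'); im=np.mean([cam('top')['color'].astype(float) for _ in range(6)],axis=0)[:,:,::-1].astype(np.uint8)
cv2.imwrite('pics/top6c.png',cv2.resize(im[155:250,225:405],None,fx=4.4,fy=4.4,interpolation=cv2.INTER_CUBIC))
b=cv2.cvtColor(im,cv2.COLOR_BGR2GRAY).astype(int); print(b[196:200,285:325].mean(0).round().astype(int).tolist())
E
```

```text
time: 34.6
ee_pos: [0.6316, -0.3377, 0.1587]
tcp_rot: [-179.9, -0.1, 97.9]
wrist_force: [0.1, -0.2, -0.5]
opening: 0.0001
grasp_force: 0.0
s=-263.03 mm F=0.23 z=0.1587 q=[ -2.72 -77.34  48.1   -0.11  -0.25  -0.39] t=34.60
[180, 182, 166, 59, 64, 65, 76, 94, 93, 100, 132, 158, 139, 92, 49, 51, 54, 53, 49, 66, 96, 94, 92, 92, 92, 92, 88, 86, 98, 98, 87, 51, 75, 100, 98, 98, 98, 98, 98, 98]
```

View pics/top6c.png

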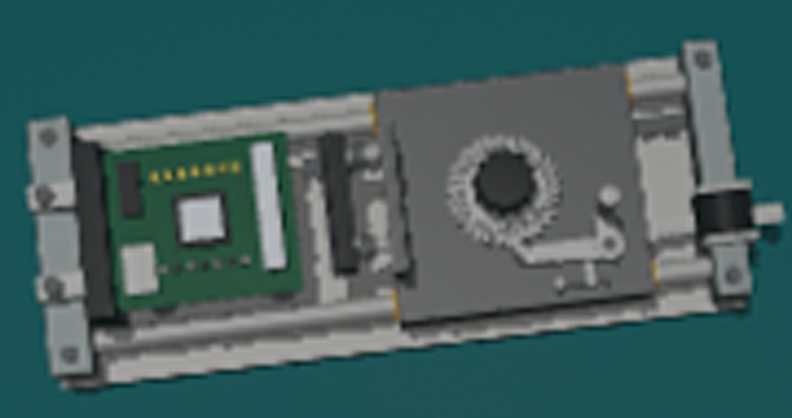

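The final picture shows the board unmoved, the pad face at about (325,205) clear of the board's edge by roughly 18 mm, and the pawl in the wheel again at (520,255). I'm handing it in.

```bash
python3 -c "
from workcell import workorder
print(workorder.job_done())"
```

```text
the job is handed in; nothing more can be done
None
```

The board is loose and still on its pillars: the pawl gave way at about 13 N, and the jaw then went back about 23 mm and is held by the pawl in the wheel again. The pad stands roughly 18 mm off the board's edge by camera, about as near 20 mm as the 5.9 mm teeth allow, and the robot is clear. The jaw did not seem to run tighter, but I judged that from force and finger position only, and the job is handed in.

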